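# Slide the red-collared punch into the T-slot tool bay

## Task

Load the tool bay for the next job: take the punch with the red collar out of the wooden tray, set its wide foot on the bay's plate in front of the mouth and slide it in under the two yellow lips until it stands fully home against the end stop. Let go of it there, and leave the blue and the black punch standing where they are in the tray.

Things in the scene. Friction and masses are not known exactly. Their poses are not given: they have to be found in the camera images.
- red_punch_center (a point): The punch to load: upright round steel tool 92 mm tall, 0.65 kg: foot 64 mm wide, 16 thick; neck 26 wide; from 40 to 92 mm up a red collar 36 mm wide. Point: on its axis 46 mm above its underside, z up. Stands in a wooden tray (floor 10 mm, rim 37 mm over the bench). Grip the collar, best 66 mm above its underside, so the fingers clear the bay's lips; any side will do.
- bay_home (a point): Fixed T-slot bay. Point: top of its base plate, 6 mm over the bench, at the axis of a fully home punch. x: inwards to the stop (face at +32 mm), z up. Side walls at y +-42 mm. Yellow lips, 28 to 34 mm over the plate, screws to 37, leave a slot y +-23 mm; mouth at x -85 mm. Flared guides 22 mm high reach to x -119. The plate reaches to x -195: room to set the punch down at x -150, y 0.
- blue_punch_center (a point): Bystander in the tray: a punch of the same shape and size with a blue collar; the point is on its axis, 46 mm above its underside.
- black_punch_center (a point): Bystander in the tray: a punch of the same shape and size with a black collar; the point is on its axis, 46 mm above its underside. Two flat steel dies, 60 mm wide and 20 mm high, also lie in the tray.
Not all that is in view belongs to the job. What is shaped like the part that bears blue_punch_center but pink or purple is not meant.

How it is judged:
By the outcome, as a careful person would: the job done as asked, in the order asked, and still so for the second after the job is handed in, with the robot touching nothing.
It also fails if it takes over 38 s, if anything falls off the work surface, if the arm or the gripper's body presses on something with over 40 N, if the wrist force passes 120 N, or if a joint passes its speed limit or range.

## Robot

A 6-joint arm with a two-finger parallel gripper is mounted at the origin on the work surface. World frame = base frame: x ahead of the robot, y to its left, z up, the work surface at z = 0. Lengths are in m, angles in rad, forces in N, time in s.
With the tool pointing down it reaches from about 0.275 to 0.85 m from the base axis. Payload 5.2 kg.
Tool frame: the origin (TCP) lies at the very end of the fingers, on their centre line; the grasp point (between the pads) lies 19 mm behind it (robot.grip_point_offset is the distance from the TCP to the grasp point, in m); x points along the fingers, y is the direction in which the jaws open and shut, and the axes are right-handed (so a half turn about x gives the same grasp; the last joint's range is limited). The gripper opens to 85 mm and grips with 20 to 120 N. Pads are 22 mm wide; open, the fingers measure 114 mm over their backs; the gripper's body (76 mm by 85 mm) begins 54 mm behind the grasp point. The pads swing forward as they close: fully open they stand 13 mm farther back than shut.
Start: joints at [0.972, 0.259, 1.535, -0, 1.348, -0.203], TCP at [0.212, 0.507, 0.193] pointing down, gripper open.
Joint ranges: [-3.14, 3.14], [-0.91, 2.08], [0.19, 2.58], [-1.22, 4.36], [0.22, 2.71], [-3.12, 3.12]. Speed limits (rad/s): [2.57, 2.57, 3.14, 3.14, 3.14, 3.14].

## Interface

Orientations are given as a rotation vector (axis times angle).
In Python, from plant import robot gives the robot as it stands.
- The arm moves only by the tool servo_tool, never from a script. Its argument "motion" is a list of rows, each an object with "hand": the opening, from -1 (shut) to 1 (fully open); "xyz": the shift along the tool's x, y, z in m, a list of three; "delta_rot": the turn, a rotation vector about the tool's x, y, z in degrees, a list of three. A call has 1 to 12 rows; each row shifts and turns the commanded pose from where the row before left it, along the tool's axes as they then stand; what a row does not reach is not made up. A row lasts 1/10 s, in which the tool goes at most 50 mm and 8.59 degrees, less where a joint would pass 70% of its speed; a pose out of reach is approached as far as the arm can. A call is refused whole if a number of a shift passes 0.05 or a number of a turn 8.59, either way. A call with a gripper value outside its range is refused whole. The fingers move at their own pace and stop on an object; "force" is the grip in N (left out, the last holds). Time passes only in rows, so rows that do not move let the fingers close. It gives the time, the measured TCP pose, the force and the opening at its end, in the units of the state.
- robot.get_obs(): the state, without advancing time (a new reading comes with each control period).
- robot.grab_frame(name): name is "scene" or "top" or "wrist"; returns a dict with "pixels" (420x560x3 uint8, red, green, blue), "vfov" (degrees; the focal length in pixels is half the picture's height over the tangent of half this angle, whatever the lens; pixels are square), "cx", "cy" (the principal point, pixels), "D" ([k1, k2, p1, p2, k3] as OpenCV has them; the pictures are not rectified), "extrinsics" (4x4, takes a point from camera to world coordinates). Camera axes: x right, y down, z forward; pixel columns grow to the right and rows downward; lengths in m; the calibration is good to about 2 mm. A picture is of the moment at which its call begins. There is no depth.
- robot.hand_in(): hands the job in, once; it reports no verdict.
The state is a dict: "t": time; "joint_pos": joint angles; "joint_velocities": joint speeds; "joint_efforts": joint torques, N m; "tool_pos": TCP position; "orientation": TCP orientation; "ft_force": force on the tool from outside, world axes, zero at the start; "torque": the same for the moment, N m; "finger_gap": opening from 0.0 (shut) to 1.0 (fully open).
Only numpy, scipy, OpenCV 4.12 (cv2) and the standard library are available. Lean on these libraries where they do the work, as an engineer would, in place of code of your own. Each camera call takes 0.05 s, during which the arm holds its last target. There are 200 camera calls.

## Working session

There is one attempt and no reset: what is moved stays moved. The work goes in short steps, Python scripts to look and compute and a tool call to move; the robot and the scene stay as the last step left them, time stands still between calls to the robot, and variables do not carry over. Pictures are saved under pics/ and viewed, about 8 in all and at most 12, crops included, and the job is handed in when it is done.

Besides the shell and the picture viewer there is one more tool, called after "Request:" as name(argument=value, ...), one argument or row to a line, values as JSON. servo_tool: Moves the arm, as the interface text tells. Its arguments: {"type":"object","properties":{"motion":{"type":"array","items":{"type":"object","properties":{"hand":{"type":"number"},"xyz":{"type":"array","items":{"type":"number"}},"delta_rot":{"type":"array","items":{"type":"number"}}}}},"force":{"type":"number"}},"required":["motion"]}

```bash
mkdir -p pics
cat > h.py <<'E'
import numpy as np,cv2,pickle
from plant import robot
def snap(n,f):
    d=robot.grab_frame(n); pickle.dump(d,open(f'pics/{f}.pkl','wb'))
    cv2.imwrite(f'pics/{f}.png',d['pixels'][:,:,::-1]); return d
def load(f): return pickle.load(open(f'pics/{f}.pkl','rb'))
def K(d):
    f=210/np.tan(np.radians(d['vfov'])/2); return np.array([[f,0,d['cx']],[0,f,d['cy']],[0,0,1.]])
def ray(d,p):
    u=cv2.undistortPoints(np.array([[p]],float),K(d),np.array(d['D'],float)).ravel()
    E=np.array(d['extrinsics']); return E[:3,3],E[:3,:3]@np.array([u[0],u[1],1])
def atz(d,p,z):
    o,r=ray(d,p); return o+r*(z-o[2])/r[2]
def proj(d,P):
    E=np.linalg.inv(np.array(d['extrinsics']))
    return cv2.projectPoints(np.atleast_2d(np.array(P,float)),cv2.Rodrigues(E[:3,:3])[0],E[:3,3],K(d),np.array(d['D'],float))[0][:,0]
E
python3 - <<'E'
from h import *
a=snap('top','t0');b=snap('scene','s0')
print(a['extrinsics'],b['extrinsics'],a['vfov'],robot.get_obs())
E
```

```text
[[ 1.33264804e-02 -9.82754822e-01  1.84432545e-01  2.44690251e-01]
 [-9.99909161e-01 -1.34701354e-02  4.74045064e-04  5.47547571e-02]
 [ 2.01846128e-03 -1.84422109e-01 -9.82845060e-01  1.29528455e+00]
 [ 0.00000000e+00  0.00000000e+00  0.00000000e+00  1.00000000e+00]] [[ 0.59697139  0.63763684 -0.48687207  0.87565824]
 [ 0.80215917 -0.48415172  0.34948216 -0.26551789]
 [-0.01287725 -0.59917975 -0.80051097  0.75786581]
 [ 0.          0.          0.          1.        ]] 46.060446008169905 {'t': 0.1, 'joint_pos': array([ 9.72137325e-01,  2.59296655e-01,  1.53596758e+00, -2.23788800e-05,
        1.34800539e+00, -2.02811458e-01]), 'joint_velocities': array([ 0.00063969, -0.00043408, -0.00212035, -0.00089091,  0.00062882,
        0.00012039]), 'joint_efforts': array([ 1.39518110e-03, -4.46968031e+01, -2.91244340e+01, -3.12759939e-04,
        6.20018371e-03, -3.33780129e-06]), 'tool_pos': array([0.21175836, 0.5070195 , 0.19234603]), 'orientation': array([ 0.30932748,  1.54903471, -0.31177964]), 'ft_force': array([ 0.82869364, -0.42431657, -0.35370572]), 'torque': array([-0.03161597,  0.00994167, -0.02427796]), 'finger_gap': 1.001774052914464}
```

View pics/t0.png

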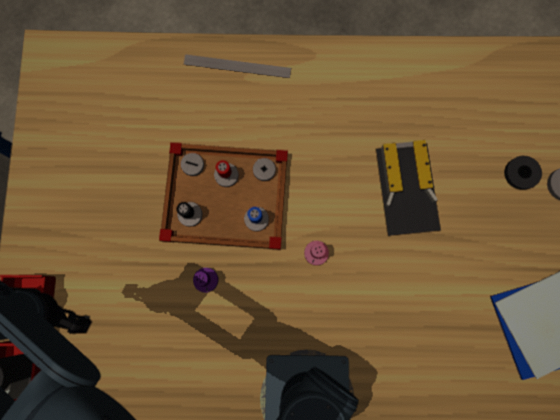

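View pics/s0.png

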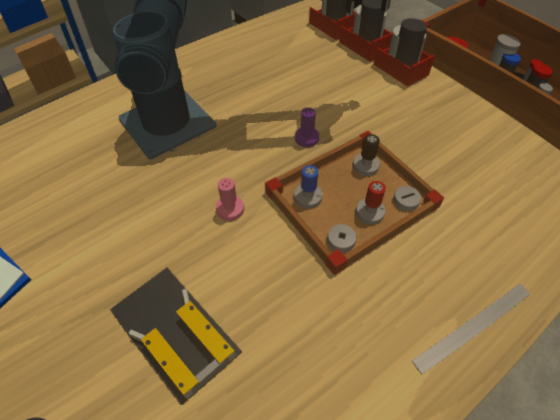

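Run:
```python
from h import *
t=cv2.imread('pics/t0.png');s=cv2.imread('pics/s0.png')
z=lambda i,x,y,w,h,k:cv2.resize(i[y:y+h,x:x+w],None,fx=k,fy=k,interpolation=cv2.INTER_CUBIC)
cv2.imwrite('pics/c1.png',np.hstack([z(t,180,145,75,98,6),z(t,372,135,55,98,6)][:1]+[z(t,374,135,70,98*1,6)][:1])[:, :800].copy())
cv2.imwrite('pics/c2.png',np.hstack([z(s,330,170,60,60,5),z(s,330,170,1,60,5)*0]))
cv2.imwrite('pics/c3.png',z(s,105,262,140,136,4.4) if 0 else cv2.resize(s[262:398,105:245],(700,680))[:600])
cv2.imwrite('pics/c4.png',np.hstack([cv2.resize(s[262:400,105:245],(560,552)),cv2.resize(s[175:235,350:393],(240,335)).repeat(1,0) if 0 else np.vstack([cv2.resize(s[170:230,350:390],(240,360)),np.zeros((192,240,3),np.uint8)])]))
```

```text
(no output)
```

View pics/c1.png

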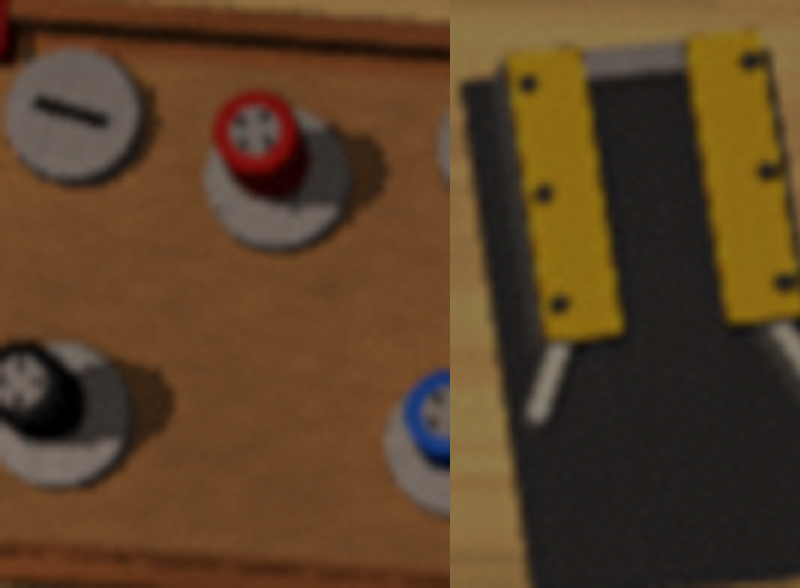

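View pics/c4.png

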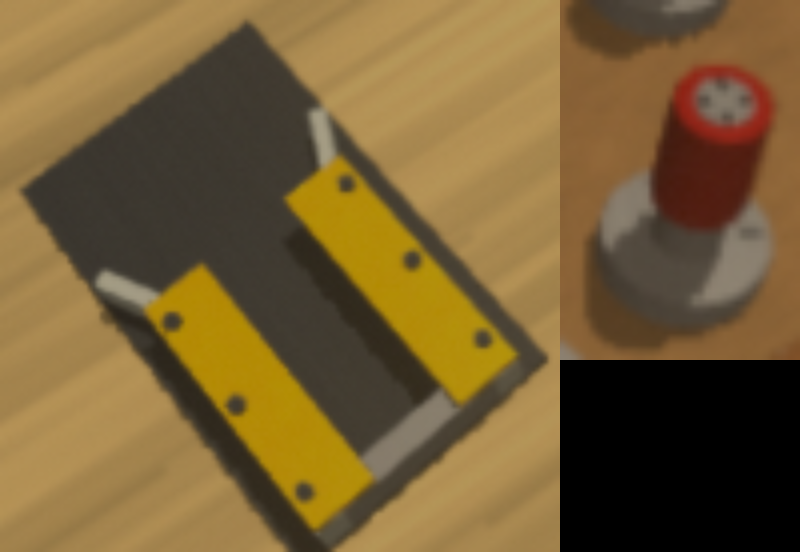

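```bash
cat > fit.py <<'E'
from h import *
from scipy.optimize import least_squares
t=load('t0');s=load('s0')
c=lambda x,y,k,ox,oy:((x+.5)/k-.5+ox,(y+.5)/k-.5+oy)
T=lambda x,y:c(x-450,y,6,374,135)
R=lambda x,y:c(x,y,6,180,145)
S=lambda x,y:c(x,y,4,105,262)
Q=lambda x,y:c(x-560,y,6,350,170)
for n,d,a,b in(('top',t,R(255,131),R(277,178)),('scene',s,Q(724,101),Q(687,238))):
    print(n,'collar',atz(d,a,.102),'foot',atz(d,b,.026))
# lips: (cam,pixel,key,y)
obs=[(t,T(625,331),-.085,.023,.040),(t,T(727,323),-.085,-.023,.040),(t,T(583,50),None,.023,.040),(t,T(688,40),None,-.023,.040),
(s,S(204,264),-.085,-.023,.040),(s,S(285,199),-.085,.023,.040),(s,S(374,478),None,-.023,.040),(s,S(460,404),None,.023,.040)]
obs+= [(s,S(248,22),-.195,'w',.006),(s,S(22,190),-.195,'-w',.006)]
def f(p,o):
    x,y,a,xb,w=p;r=[]
    for d,px,X,Y,z in o:
        X=xb if X is None else X; Y={'w':w,'-w':-w}.get(Y,Y)
        P=[x+X*np.cos(a)-Y*np.sin(a),y+X*np.sin(a)+Y*np.cos(a),z]
        r+=list(proj(d,[P])[0]-px)
    return np.array(r)
for n,o in(('all',obs),('top',obs[:4]),('scene',obs[4:])):
    q=least_squares(f,[.5,-.2,0,.04,.05],args=(o,));print(n,q.x.round(4),q.fun.round(1))
E
python3 fit.py; python3 -c "
from h import *
from scipy.spatial.transform import Rotation as R
print(R.from_rotvec(robot.get_obs()['orientation']).as_matrix().round(3)); t=load('t0')
for n,p,z in(('blue',(255,214),.102),('black',(184,208),.102),('die',(192,163),.03),('die2',(264,169),.03),('tray',(176,149),.037),('tray2',(282,156),.037)):print(n,atz(t,p,z))"
```

```text
top collar [0.56421528 0.21767243 0.102     ] foot [0.56335387 0.21759307 0.026     ]
scene collar [0.56123293 0.21998376 0.102     ] foot [0.56306065 0.21846951 0.026     ]
all [ 0.6096 -0.2566  0.1114  0.0433  0.0691] [-0.8  0.8 -0.1  0.4 -0.6  0.4 -0.7  0.4 -0.1  0.2 -0.   0.6  0.   0.2
 -0.4  0.6  0.2  0.3 -0.   0.1]
top [ 0.6112 -0.2581  0.1074  0.0427  0.05  ] [-0.3  0.1  0.3 -0.1  0.1 -0.  -0.1  0. ]
scene [ 0.609  -0.256   0.114   0.0435  0.0691] [-0.1 -0.1 -0.   0.2  0.3 -0.2 -0.2  0.1  0.1  0.1 -0.1 -0.1]
[[-0.001  0.386  0.923]
 [-0.001  0.923 -0.386]
 [-1.    -0.002 -0.   ]]
blue [0.44515137 0.13272529 0.102     ]
black [0.45771095 0.30685411 0.102     ]
die [0.59162297 0.30716391 0.03      ]
die2 [0.57805455 0.11668852 0.03      ]
tray [0.62721787 0.34964    0.037     ]
tray2 [0.61224875 0.06960811 0.037     ]
```

Request:
servo_tool(
  motion=[
    {"hand": 1,"xyz": [0,-0.005,0.018]},
    {"hand": 1,"xyz": [0,-0.011,0.036]},
    {"hand": 1,"xyz": [0,-0.011,0.036]},
    {"hand": 1,"xyz": [0,-0.012,0.04]},
    {"hand": 1,"xyz": [0,-0.012,0.04]},
    {"hand": 1,"xyz": [0,-0.012,0.04]},
    {"hand": 1,"xyz": [0,-0.012,0.04]},
    {"hand": 1,"xyz": [0,-0.012,0.04]},
    {"hand": 1,"xyz": [0,-0.012,0.04]},
    {"hand": 1,"xyz": [0,-0.012,0.04]},
    {"hand": 1,"xyz": [0,-0.012,0.04]},
    {"hand": 1,"xyz": [0,-0.008,0.025]},
  ],
  force=60,
)

```text
validation failed for argument at $.mo...
```

Request:
servo_tool(
  motion=[
    {"hand": 1},
    {"hand": 1},
    {"hand": 1},
  ],
)

```text
validation failed for argument at $.mo...
```

```bash
cat > go.py <<'E'
from h import *
import sys
from scipy.spatial.transform import Rotation as R
o=robot.get_obs();M=R.from_rotvec(o['orientation']).as_matrix();g=np.array(eval(sys.argv[1]))
print('t',o['t'],'pos',o['tool_pos'].round(4),'gap',round(o['finger_gap'],3),'F',o['ft_force'].round(1),'jawdeg',np.degrees(np.arctan2(M[1,1],M[0,1])).round(2))
print(M.round(3).tolist(),'tool delta',(M.T@(g-o['tool_pos'])).round(4),o['joint_pos'].round(2))
E
python3 go.py '[.563,.2185,.057]'; python3 -c "
from h import *
d=snap('wrist','w0');print(proj(d,[[.563,.2185,.102],[.563,.2185,.026]]))"
```

```text
t 0.1 pos [0.2118 0.507  0.1923] gap 1.002 F [ 0.8 -0.4 -0.4] jawdeg 67.32
[[-0.001, 0.386, 0.923], [-0.001, 0.923, -0.386], [-1.0, -0.002, -0.0]] tool delta [ 0.1354 -0.1306  0.4354] [ 0.97  0.26  1.54 -0.    1.35 -0.2 ]
[[186.05236026 512.86742608]
 [200.15841749 456.08176238]]
```

View pics/w0.png

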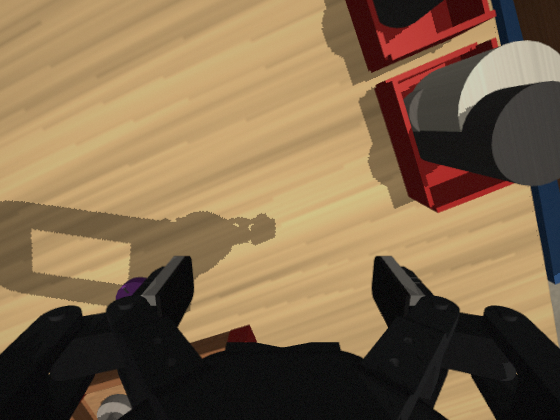

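The call was refused, so the arm has not moved; the wrist picture shows the bench and the purple decoy at (130,290). I'll resend with every field in each row.

Request:
servo_tool(
  motion=[
    {"hand": 1,"xyz": [0,-0.005,0.018],"delta_rot": [0,0,0]},
    {"hand": 1,"xyz": [0,-0.011,0.036],"delta_rot": [0,0,0]},
    {"hand": 1,"xyz": [0,-0.011,0.036],"delta_rot": [0,0,0]},
    {"hand": 1,"xyz": [0,-0.012,0.04],"delta_rot": [0,0,0]},
    {"hand": 1,"xyz": [0,-0.012,0.04],"delta_rot": [0,0,0]},
    {"hand": 1,"xyz": [0,-0.012,0.04],"delta_rot": [0,0,0]},
    {"hand": 1,"xyz": [0,-0.012,0.04],"delta_rot": [0,0,0]},
    {"hand": 1,"xyz": [0,-0.012,0.04],"delta_rot": [0,0,0]},
    {"hand": 1,"xyz": [0,-0.012,0.04],"delta_rot": [0,0,0]},
    {"hand": 1,"xyz": [0,-0.012,0.04],"delta_rot": [0,0,0]},
    {"hand": 1,"xyz": [0,-0.012,0.04],"delta_rot": [0,0,0]},
    {"hand": 1,"xyz": [0,-0.008,0.025],"delta_rot": [0,0,0]},
  ],
  force=60,
)

```text
t: 1.35
tool_pos: [0.5649, 0.2165, 0.1925]
orientation: [0.311, 1.548, -0.313]
ft_force: [-0.4, 0.9, 0.1]
finger_gap: 1.003
```

```bash
python3 go.py '[.563,.2185,.057]'; python3 -c "
from h import *
d=snap('wrist','w1');print(proj(d,[[.563,.2185,.102],[.563,.2185,.026]]))"
```

```text
t 1.35 pos [0.5649 0.2165 0.1925] gap 1.003 F [-0.4  0.9  0.1] jawdeg 67.21
[[-0.0, 0.387, 0.922], [-0.001, 0.922, -0.387], [-1.0, -0.001, 0.0]] tool delta [ 0.1355  0.0012 -0.0025] [ 0.18  0.36  1.4  -0.    1.39 -0.99]
[[283.572754   199.05708478]
 [283.39641972 183.94546254]]
```

View pics/w1.png

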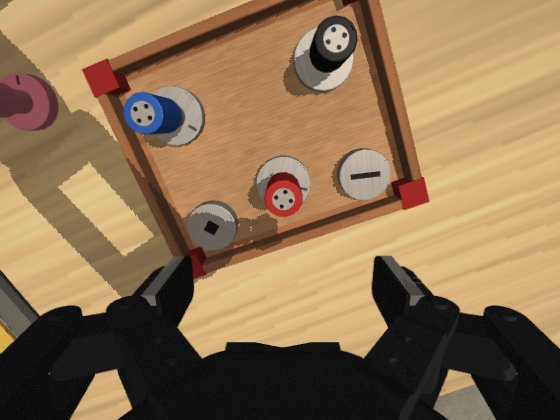

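The wrist view confirms it: collar top at (284,198), foot at (283,184), both within 1 px of the prediction. Going down to grip.

Request:
servo_tool(
  motion=[
    {"hand": 1,"xyz": [0.015,0.001,-0.0025],"delta_rot": [0,0,0]},
    {"hand": 1,"xyz": [0.03,0,0],"delta_rot": [0,0,0]},
    {"hand": 1,"xyz": [0.03,0,0],"delta_rot": [0,0,0]},
    {"hand": 1,"xyz": [0.03,0,0],"delta_rot": [0,0,0]},
    {"hand": 1,"xyz": [0.02,0,0],"delta_rot": [0,0,0]},
    {"hand": 1,"xyz": [0.0105,0,0],"delta_rot": [0,0,0]},
    {"hand": 1,"xyz": [0,0,0],"delta_rot": [0,0,0]},
    {"hand": 0,"xyz": [0,0,0],"delta_rot": [0,0,0]},
    {"hand": -1,"xyz": [0,0,0],"delta_rot": [0,0,0]},
    {"hand": -1,"xyz": [0,0,0],"delta_rot": [0,0,0]},
    {"hand": -1,"xyz": [0,0,0],"delta_rot": [0,0,0]},
    {"hand": -1,"xyz": [0,0,0],"delta_rot": [0,0,0]},
  ],
  force=60,
)

```text
t: 2.6
tool_pos: [0.5617, 0.2204, 0.0592]
orientation: [0.31, 1.546, -0.31]
ft_force: [-1.8, -2.2, 6.2]
finger_gap: 0.378
```

Request:
servo_tool(
  motion=[
    {"hand": -1,"xyz": [0,0,0],"delta_rot": [0,0,0]},
    {"hand": -1,"xyz": [0,0,0],"delta_rot": [0,0,0]},
    {"hand": -1,"xyz": [0,0,0],"delta_rot": [0,0,0]},
    {"hand": -1,"xyz": [0,0,0],"delta_rot": [0,0,0]},
  ],
)

```text
t: 3.0
tool_pos: [0.5617, 0.2204, 0.0592]
orientation: [0.31, 1.546, -0.31]
ft_force: [-0.6, -2.3, 5.3]
finger_gap: 0.38
```

```bash
python3 go.py '[.563,.2185,.16]'
```

```text
t 3.0 pos [0.5617 0.2204 0.0592] gap 0.38 F [-0.6 -2.3  5.3] jawdeg 67.32
[[0.002, 0.386, 0.923], [-0.0, 0.923, -0.386], [-1.0, 0.0, 0.002]] tool delta [-0.1008 -0.0012  0.0022] [ 0.19  0.47  1.58 -0.    1.1  -0.98]
```

Request:
servo_tool(
  motion=[
    {"hand": -1,"xyz": [-0.01,0,0],"delta_rot": [0,0,0]},
    {"hand": -1,"xyz": [-0.02,0,0],"delta_rot": [0,0,0]},
    {"hand": -1,"xyz": [-0.03,0,0],"delta_rot": [0,0,0]},
    {"hand": -1,"xyz": [-0.03,0,0],"delta_rot": [0,0,0]},
    {"hand": -1,"xyz": [-0.02,0,0],"delta_rot": [-3,0,0]},
    {"hand": -1,"xyz": [-0.01,0,0],"delta_rot": [-5,0,0]},
    {"hand": -1,"xyz": [0,0,0],"delta_rot": [-6,0,0]},
    {"hand": -1,"xyz": [0,0,0],"delta_rot": [-6,0,0]},
    {"hand": -1,"xyz": [0,0,0],"delta_rot": [-5,0,0]},
    {"hand": -1,"xyz": [0,0,0],"delta_rot": [-3,0,0]},
    {"hand": -1,"xyz": [0,0,0],"delta_rot": [-1,0,0]},
    {"hand": -1,"xyz": [0,0,0],"delta_rot": [0,0,0]},
  ],
)

```text
t: 4.2
tool_pos: [0.5604, 0.2208, 0.1772]
orientation: [-0.086, 1.571, 0.086]
ft_force: [-0.4, 0.6, -6.3]
finger_gap: 0.378
```

```bash
python3 go.py '[.4605,-.2735,.18]'
```

```text
t 4.2 pos [0.5604 0.2208 0.1772] gap 0.378 F [-0.4  0.6 -6.3] jawdeg 96.29
[[-0.001, -0.11, 0.994], [-0.0, 0.994, 0.11], [-1.0, -0.0, -0.001]] tool delta [-0.0026 -0.4804 -0.1534] [ 0.19  0.36  1.43  0.    1.35 -1.49]
```

Request:
servo_tool(
  motion=[
    {"hand": -1,"xyz": [0,-0.01,-0.004],"delta_rot": [0,0,0]},
    {"hand": -1,"xyz": [0,-0.02,-0.006],"delta_rot": [0,0,0]},
    {"hand": -1,"xyz": [0,-0.03,-0.01],"delta_rot": [0,0,0]},
    {"hand": -1,"xyz": [0,-0.03,-0.01],"delta_rot": [0,0,0]},
    {"hand": -1,"xyz": [0,-0.03,-0.01],"delta_rot": [0,0,0]},
    {"hand": -1,"xyz": [0,-0.03,-0.01],"delta_rot": [0,0,0]},
    {"hand": -1,"xyz": [0,-0.03,-0.01],"delta_rot": [0,0,0]},
    {"hand": -1,"xyz": [0,-0.03,-0.01],"delta_rot": [0,0,0]},
    {"hand": -1,"xyz": [0,-0.03,-0.01],"delta_rot": [0,0,0]},
    {"hand": -1,"xyz": [0,-0.03,-0.01],"delta_rot": [0,0,0]},
    {"hand": -1,"xyz": [0,-0.03,-0.01],"delta_rot": [0,0,0]},
    {"hand": -1,"xyz": [0,-0.03,-0.01],"delta_rot": [0,0,0]},
  ],
)

```text
t: 5.4
tool_pos: [0.4869, -0.1209, 0.1778]
orientation: [-0.086, 1.569, 0.085]
ft_force: [0.9, -0.5, -6.9]
finger_gap: 0.373
```

Request:
servo_tool(
  motion=[
    {"hand": -1,"xyz": [0,-0.03,-0.01],"delta_rot": [0,0,0]},
    {"hand": -1,"xyz": [0,-0.03,-0.01],"delta_rot": [0,0,0]},
    {"hand": -1,"xyz": [0,-0.03,-0.01],"delta_rot": [0,0,0]},
    {"hand": -1,"xyz": [0,-0.03,-0.008],"delta_rot": [0,0,0]},
    {"hand": -1,"xyz": [0,-0.02,-0.004],"delta_rot": [0,0,0]},
    {"hand": -1,"xyz": [0,-0.01,-0.002],"delta_rot": [0,0,0]},
    {"hand": -1,"xyz": [0,0,0],"delta_rot": [0,0,0]},
    {"hand": -1,"xyz": [0,0,0],"delta_rot": [0,0,0]},
    {"hand": -1,"xyz": [0,0,0],"delta_rot": [0,0,0]},
  ],
)

```text
t: 6.3
tool_pos: [0.4608, -0.2718, 0.1776]
orientation: [-0.087, 1.569, 0.088]
ft_force: [-0.4, 0.6, -6.1]
finger_gap: 0.375
```

```bash
python3 go.py '[.4605,-.2735,.0555]'; python3 -c "
from h import *
d=snap('top','t1');e=snap('scene','s1')
z=lambda i,x,y:cv2.resize(i[y:y+120,x:x+120],(399,399),interpolation=cv2.INTER_CUBIC)
f=lambda d,x,y:z(d['pixels'][:,:,::-1],x,y)
cv2.imwrite('pics/c5.png',cv2.resize(e['pixels'][200:400,60:260,::-1],(600,600),interpolation=cv2.INTER_CUBIC))"
```

```text
t 6.3 pos [ 0.4608 -0.2718  0.1776] gap 0.375 F [-0.4  0.6 -6.1] jawdeg 96.38
[[-0.0, -0.111, 0.994], [0.001, 0.994, 0.111], [-1.0, 0.001, -0.0]] tool delta [ 0.1221 -0.0017 -0.0004] [-0.74  0.24  1.59  0.    1.3  -2.42]
```

View pics/c5.png

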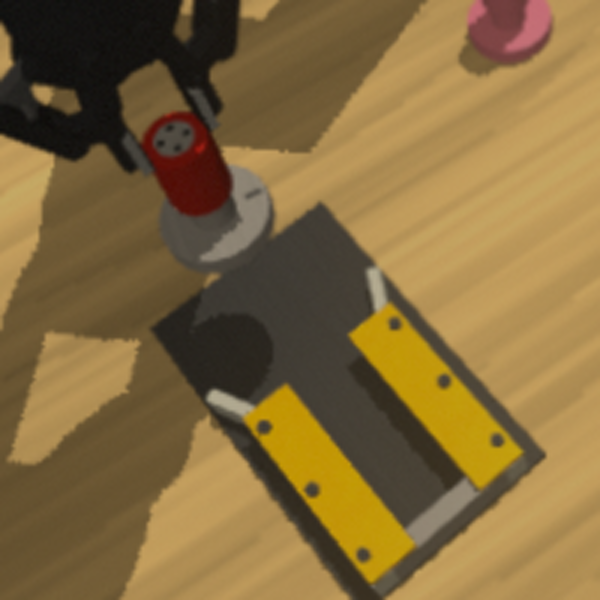

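```bash
python3 -c "
from h import *
e=load('s1');c=lambda x,y:((x+.5)/3-.5+60,(y+.5)/3-.5+200)
print(atz(e,c(176,139),.2206),atz(e,c(217,216),.1446)); print(proj(e,[[.4608,-.2718,.2206],[.4608,-.2718,.1446]]))
E=np.array(e['extrinsics'])[:3,3];print(E)"
```

```text
[ 0.46239646 -0.26971454  0.2206    ] [ 0.46581425 -0.27230148  0.1446    ]
[[116.71685075 245.97593697]
 [131.01660809 269.39786587]]
[ 0.87565824 -0.26551789  0.75786581]
```

Request:
servo_tool(
  motion=[
    {"hand": -1,"xyz": [0.01,-0.0015,0],"delta_rot": [0,0,0]},
    {"hand": -1,"xyz": [0.02,0,0],"delta_rot": [0,0,0]},
    {"hand": -1,"xyz": [0.03,0,0],"delta_rot": [0,0,0]},
    {"hand": -1,"xyz": [0.02,0,0],"delta_rot": [0,0,0]},
    {"hand": -1,"xyz": [0.015,0,0],"delta_rot": [0,0,0]},
    {"hand": -1,"xyz": [0.01,0,0],"delta_rot": [0,0,0]},
    {"hand": -1,"xyz": [0.007,0,0],"delta_rot": [0,0,0]},
    {"hand": -1,"xyz": [0.004,0,0],"delta_rot": [0,0,0]},
    {"hand": -1,"xyz": [0.002,0,0],"delta_rot": [0,0,0]},
    {"hand": -1,"xyz": [0,0,0],"delta_rot": [0,0,0]},
    {"hand": -1,"xyz": [0,0,0],"delta_rot": [0,0,0]},
  ],
)

```text
t: 7.5
tool_pos: [0.4613, -0.2751, 0.0602]
orientation: [-0.087, 1.568, 0.086]
ft_force: [0.0, 0.0, -7.2]
finger_gap: 0.375
```

Request:
servo_tool(
  motion=[
    {"hand": -1,"xyz": [0.002,0,0],"delta_rot": [0,0,0]},
    {"hand": -1,"xyz": [0,0,0],"delta_rot": [0,0,0]},
  ],
)

```text
t: 7.7
tool_pos: [0.461, -0.2748, 0.0577]
orientation: [-0.087, 1.569, 0.086]
ft_force: [0.0, -0.4, -6.5]
finger_gap: 0.376
```

Request:
servo_tool(
  motion=[
    {"hand": -1,"xyz": [0.001,0,0],"delta_rot": [0,0,0]},
    {"hand": -1,"xyz": [0,0,0],"delta_rot": [0,0,0]},
  ],
)

```text
t: 7.9
tool_pos: [0.4609, -0.2747, 0.0565]
orientation: [-0.087, 1.569, 0.087]
ft_force: [-0.1, 1.0, -6.4]
finger_gap: 0.375
```

Request:
servo_tool(
  motion=[
    {"hand": -1,"xyz": [0.001,0,0],"delta_rot": [0,0,0]},
    {"hand": -1,"xyz": [0,0,0],"delta_rot": [0,0,0]},
  ],
)

```text
t: 8.1
tool_pos: [0.461, -0.2748, 0.0556]
orientation: [-0.087, 1.569, 0.086]
ft_force: [0.8, -0.2, -6.7]
finger_gap: 0.373
```

Request:
servo_tool(
  motion=[
    {"hand": -1,"xyz": [0.001,0,0],"delta_rot": [0,0,0]},
    {"hand": -1,"xyz": [0,0,0],"delta_rot": [0,0,0]},
  ],
)

```text
t: 8.3
tool_pos: [0.4614, -0.2753, 0.0554]
orientation: [-0.088, 1.568, 0.086]
ft_force: [-0.6, 0.1, -0.5]
finger_gap: 0.375
```

Request:
servo_tool(
  motion=[
    {"hand": -1,"xyz": [0,0.002,0.004],"delta_rot": [0,0,0]},
    {"hand": -1,"xyz": [0,0,0.006],"delta_rot": [0,0,0]},
    {"hand": -1,"xyz": [0,0,0.01],"delta_rot": [0,0,0]},
    {"hand": -1,"xyz": [0,0,0.01],"delta_rot": [0,0,0]},
    {"hand": -1,"xyz": [0,0,0.01],"delta_rot": [0,0,0]},
    {"hand": -1,"xyz": [0,0,0.008],"delta_rot": [0,0,0]},
    {"hand": -1,"xyz": [0,0,0.002],"delta_rot": [0,0,0]},
    {"hand": -1,"xyz": [0,0,0],"delta_rot": [0,0,0]},
  ],
)

```text
t: 9.1
tool_pos: [0.511, -0.2685, 0.0563]
orientation: [-0.09, 1.568, 0.085]
ft_force: [-4.3, -2.1, 7.9]
finger_gap: 0.373
```

```bash
python3 go.py '[.6095,-.2567,.0552]'; python3 -c "
from h import *
e=snap('scene','s2')
cv2.imwrite('pics/c6.png',cv2.resize(e['pixels'][230:400,80:250,::-1],(600,600),interpolation=cv2.INTER_CUBIC))"
```

```text
t 9.1 pos [ 0.511  -0.2685  0.0563] gap 0.373 F [-4.3 -2.1  7.9] jawdeg 96.38
[[0.001, -0.111, 0.994], [-0.003, 0.994, 0.111], [-1.0, -0.003, 0.0]] tool delta [0.0011 0.0008 0.0992] [-0.68  0.43  1.65 -0.    1.06 -2.36]
```

View pics/c6.png

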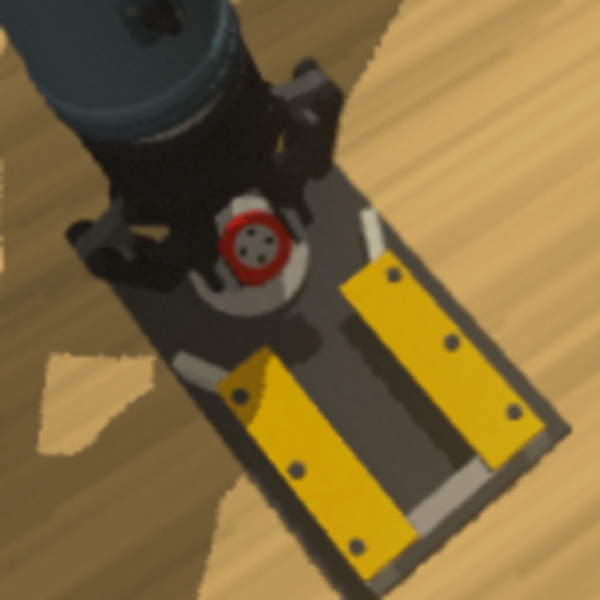

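The punch is centred between the guides, collar at (255,245) in the crop, and drag is light. Continuing the slide.

Request:
servo_tool(
  motion=[
    {"hand": -1,"xyz": [-0.0007,0.0005,0.004],"delta_rot": [0,0,0]},
    {"hand": -1,"xyz": [0,0,0.006],"delta_rot": [0,0,0]},
    {"hand": -1,"xyz": [0,0,0.007],"delta_rot": [0,0,0]},
    {"hand": -1,"xyz": [0,0,0.007],"delta_rot": [0,0,0]},
    {"hand": -1,"xyz": [0,0,0.007],"delta_rot": [0,0,0]},
    {"hand": -1,"xyz": [0,0,0.006],"delta_rot": [0,0,0]},
    {"hand": -1,"xyz": [0,0,0.003],"delta_rot": [0,0,0]},
    {"hand": -1,"xyz": [0,0,0],"delta_rot": [0,0,0]},
  ],
)

```text
t: 9.95
tool_pos: [0.5506, -0.2622, 0.0553]
orientation: [-0.087, 1.569, 0.087]
ft_force: [-4.4, -0.1, 2.9]
finger_gap: 0.38
```

```bash
python3 go.py '[.6095,-.2567,.0552]'
```

```text
t 9.95 pos [ 0.5506 -0.2622  0.0553] gap 0.38 F [-4.4 -0.1  2.9] jawdeg 96.35
[[0.0, -0.111, 0.994], [-0.0, 0.994, 0.111], [-1.0, -0.0, 0.0]] tool delta [ 0.0001 -0.001   0.0591] [-0.63  0.48  1.56  0.    1.1  -2.31]
```

Request:
servo_tool(
  motion=[
    {"hand": -1,"xyz": [-0.0003,-0.001,0.004],"delta_rot": [0,0,0]},
    {"hand": -1,"xyz": [0,0,0.006],"delta_rot": [0,0,0]},
    {"hand": -1,"xyz": [0,0,0.007],"delta_rot": [0,0,0]},
    {"hand": -1,"xyz": [0,0,0.007],"delta_rot": [0,0,0]},
    {"hand": -1,"xyz": [0,0,0.007],"delta_rot": [0,0,0]},
    {"hand": -1,"xyz": [0,0,0.006],"delta_rot": [0,0,0]},
    {"hand": -1,"xyz": [0,0,0.005],"delta_rot": [0,0,0]},
    {"hand": -1,"xyz": [0,0,0.003],"delta_rot": [0,0,0]},
    {"hand": -1,"xyz": [0,0,0],"delta_rot": [0,0,0]},
  ],
)

```text
t: 10.85
tool_pos: [0.5825, -0.2579, 0.0473]
orientation: [-0.081, 1.594, 0.093]
ft_force: [-26.1, -10.6, -22.7]
finger_gap: 0.345
```

Request:
servo_tool(
  motion=[
    {"hand": -1,"xyz": [0,0,0.003],"delta_rot": [0,0,0]},
    {"hand": -1,"xyz": [0,0,0.003],"delta_rot": [0,0,0]},
    {"hand": -1,"xyz": [0,0,0],"delta_rot": [0,0,0]},
  ],
)

```text
t: 11.15
tool_pos: [0.5847, -0.2573, 0.0451]
orientation: [-0.079, 1.602, 0.094]
ft_force: [-33.2, -14.0, -27.2]
finger_gap: 0.348
```

```bash
python3 go.py '[.6095,-.2567,.0552]'
```

```text
t 11.15 pos [ 0.5847 -0.2573  0.0451] gap 0.348 F [-33.2 -14.  -27.2] jawdeg 96.28
[[-0.034, -0.109, 0.993], [0.008, 0.994, 0.11], [-0.999, 0.011, -0.033]] tool delta [-0.0109 -0.002   0.0244] [-0.58  0.56  1.45 -0.01  1.16 -2.26]
```

```bash
python3 -c "
from h import *
e=snap('scene','s3')
cv2.imwrite('pics/c7.png',np.hstack([cv2.resize(e['pixels'][230:400,80:250,::-1],(600,600),interpolation=cv2.INTER_CUBIC)]))"
```

```text
(no output)
```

View pics/c7.png

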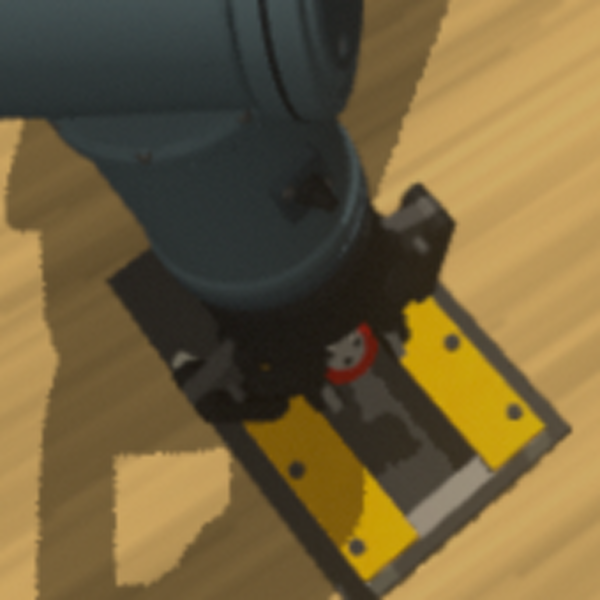

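```bash
python3 -c "
from h import *
e=load('s3');H=np.array([.6095,-.2567,0]);a=.1118
B=np.array([[np.cos(a),np.sin(a),0],[-np.sin(a),np.cos(a),0],[0,0,1]])
c=lambda x,y:(x/3.53+80,y/3.53+230)
print('top',B@(atz(e,c(350,350),.098)-H),'footfront?',B@(atz(e,c(395,445),.015)-H),B@(robot.get_obs()['tool_pos']-H))
M=cv2.Rodrigues(robot.get_obs()['orientation'])[0]
print('grip pt',B@(robot.get_obs()['tool_pos']-M[:,0]*.019-H))
"
python3 - <<'E'
from h import *
p=load('s2')
a=.1118;H=np.array([.6095,-.2567,0])
B=np.array([[np.cos(a),np.sin(a),0],[-np.sin(a),np.cos(a),0],[0,0,1]])
print('before', B@(atz(p,(255/3.53+80,245/3.53+230),.098)-H),'tcp -98.. at that time')
E
```

```text
top [-0.02801952  0.00437084  0.098     ] footfront? [-0.00768504 -0.00316413  0.015     ] [-0.02471866  0.00215432  0.045032  ]
grip pt [-0.02410226  0.00194008  0.06402079]
before [-0.10395203  0.00089407  0.098     ] tcp -98.. at that time
```

Request:
servo_tool(
  motion=[
    {"hand": -1,"xyz": [0,0,-0.01],"delta_rot": [0,0,0]},
    {"hand": -1,"xyz": [0,0,-0.01],"delta_rot": [0,0,0]},
    {"hand": -1,"xyz": [0,0,-0.005],"delta_rot": [0,0,0]},
    {"hand": -1,"xyz": [0,0,0],"delta_rot": [0,0,0]},
  ],
)

```text
t: 11.6
tool_pos: [0.574, -0.2595, 0.0538]
orientation: [-0.084, 1.573, 0.088]
ft_force: [-6.0, -0.5, -10.8]
finger_gap: 0.346
```

```bash
cat >> go.py <<'E'
H=np.array([.6095,-.2567,0]);a=.1118
B=np.array([[np.cos(a),np.sin(a),0],[-np.sin(a),np.cos(a),0],[0,0,1]])
print('bay tcp mm',(B@(o['tool_pos']-H)*1e3).round(1),'bay F',(B@o['ft_force']).round(1),'bay T',(B@o['torque']).round(2))
E
python3 go.py '[.6095,-.2567,.0552]'
python3 -c "
from h import *
e=snap('scene','s4');t=snap('wrist','w4')
cv2.imwrite('pics/c8.png',np.hstack([cv2.resize(e['pixels'][270:390,120:240,::-1],(480,480),interpolation=cv2.INTER_CUBIC),cv2.resize(t['pixels'][:,120:400,::-1],(320,480))]))"
```

```text
t 11.6 pos [ 0.574  -0.2595  0.0538] gap 0.346 F [ -6.   -0.5 -10.8] jawdeg 96.26
[[-0.004, -0.109, 0.994], [0.003, 0.994, 0.109], [-1.0, 0.003, -0.003]] tool delta [-0.0015 -0.0011  0.0356] [-0.6   0.52  1.5   0.    1.12 -2.28]
bay tcp mm [-35.6   1.2  53.8] bay F [ -6.    0.2 -10.8] bay T [ 0.18  0.95 -0.19]
```

View pics/c8.png

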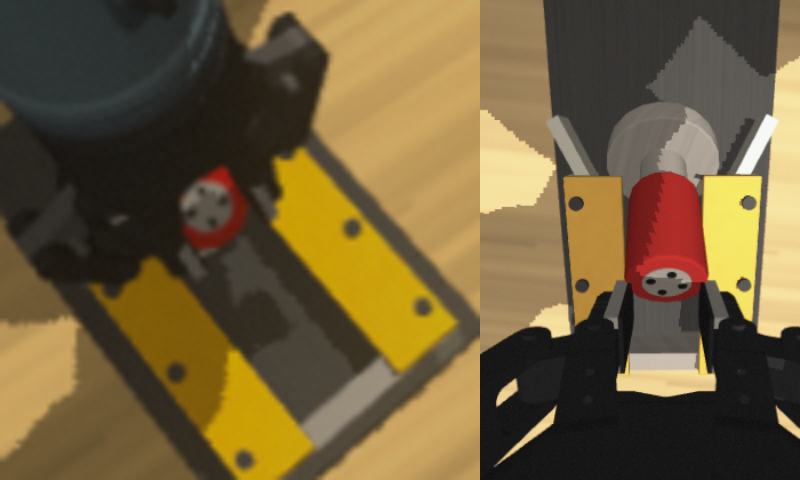

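```bash
python3 -c "
from h import *
H=np.array([.6095,-.2567,0]);a=.1118
B=np.array([[np.cos(a),np.sin(a),0],[-np.sin(a),np.cos(a),0],[0,0,1]])
for nm in('w4','s4'):
  d=load(nm)
  W=(lambda x,y:((x-480)*.875+120,y*.875)) if nm=='w4' else (lambda x,y:(x/4+120,y/4+270))
  print(nm,'cam',B@(np.array(d['extrinsics'])[:3,3]-H))
  pts=dict(top=(666,283),footback=(663,102),footL=(608,158),footR=(718,150),lipL=(622,177),lipR=(703,177)) if nm=='w4' else dict(top=(209,207))
  for k,p in pts.items():
    print(k,[(B@(atz(d,W(*p),z)-H)*1e3).round(0).tolist() for z in(.006,.022,.034,.04,.08,.09,.1)])
d=load('w4')
for x in(-36,-50,-65):
  for z in (.006,.022,.098):
    P=H+B.T@np.array([x*1e-3,0,z]);print(x,z,((proj(d,[P])[0]-[120,0])/.875+[480,0]).round())
"
```

```text
w4 cam [-0.10199823  0.00091527  0.23471536]
top [[-8.0, 2.0, 6.0], [-14.0, 2.0, 22.0], [-19.0, 2.0, 34.0], [-22.0, 2.0, 40.0], [-38.0, 1.0, 80.0], [-42.0, 1.0, 90.0], [-46.0, 1.0, 100.0]]
footback [[-129.0, 0.0, 6.0], [-127.0, 0.0, 22.0], [-125.0, 0.0, 34.0], [-125.0, 0.0, 40.0], [-120.0, 0.0, 80.0], [-119.0, 0.0, 90.0], [-118.0, 0.0, 100.0]]
footL [[-95.0, -36.0, 6.0], [-95.0, -33.0, 22.0], [-96.0, -31.0, 34.0], [-96.0, -30.0, 40.0], [-97.0, -24.0, 80.0], [-97.0, -22.0, 90.0], [-98.0, -21.0, 100.0]]
footR [[-100.0, 35.0, 6.0], [-100.0, 33.0, 22.0], [-100.0, 31.0, 34.0], [-100.0, 30.0, 40.0], [-100.0, 24.0, 80.0], [-100.0, 23.0, 90.0], [-101.0, 21.0, 100.0]]
lipL [[-82.0, -27.0, 6.0], [-84.0, -25.0, 22.0], [-85.0, -24.0, 34.0], [-85.0, -23.0, 40.0], [-89.0, -18.0, 80.0], [-90.0, -17.0, 90.0], [-90.0, -16.0, 100.0]]
lipR [[-82.0, 26.0, 6.0], [-84.0, 24.0, 22.0], [-85.0, 23.0, 34.0], [-85.0, 22.0, 40.0], [-89.0, 18.0, 80.0], [-90.0, 17.0, 90.0], [-90.0, 16.0, 100.0]]
s4 cam [ 0.2635128  -0.03845738  0.75786581]
top [[-90.0, 9.0, 6.0], [-82.0, 8.0, 22.0], [-77.0, 7.0, 34.0], [-74.0, 7.0, 40.0], [-55.0, 4.0, 80.0], [-50.0, 4.0, 90.0], [-46.0, 3.0, 100.0]]
-36 0.006 [663. 245.]
-36 0.022 [663. 252.]
-36 0.098 [663. 304.]
-50 0.006 [663. 225.]
-50 0.022 [663. 231.]
-50 0.098 [663. 273.]
-65 0.006 [663. 203.]
-65 0.022 [663. 207.]
-65 0.098 [663. 239.]
```

The punch tipped about 33° forward: its foot (crop 663,150) is still at the mouth while the collar top (666,283) was carried in. Plate drag was too high for a push at this height. I'll draw the top back so it rights itself.

Request:
servo_tool(
  motion=[
    {"hand": -1,"xyz": [0,0,-0.004],"delta_rot": [0,0,0]},
    {"hand": -1,"xyz": [0,0,-0.005],"delta_rot": [0,0,0]},
    {"hand": -1,"xyz": [0,0,-0.005],"delta_rot": [0,0,0]},
    {"hand": -1,"xyz": [0,0,-0.005],"delta_rot": [0,0,0]},
    {"hand": -1,"xyz": [0,0,-0.005],"delta_rot": [0,0,0]},
    {"hand": -1,"xyz": [0,0,0],"delta_rot": [0,0,0]},
  ],
  force=40,
)

```text
t: 12.3
tool_pos: [0.5538, -0.2637, 0.0585]
orientation: [-0.088, 1.564, 0.084]
ft_force: [-0.2, 3.1, 8.2]
finger_gap: 0.347
```

```bash
python3 go.py '[.6095,-.2567,.0552]'
cat > blob.py <<'E'
from h import *
import sys
H=np.array([.6095,-.2567,0]);a=.1118
B=np.array([[np.cos(a),np.sin(a),0],[-np.sin(a),np.cos(a),0],[0,0,1]])
d=snap('wrist',sys.argv[1]);p=d['pixels'].astype(int)
m=((p[...,0]>70)&(p[...,0]>2*p[...,1])&(p[...,0]>2*p[...,2])).astype(np.uint8)
n,l,st,c=cv2.connectedComponentsWithStats(m);i=1+st[1:,4].argmax();x,y,w,h,A=st[i];print('red bbox',x,y,w,h,A)
# expected bbox of an upright collar centred at bay x,y
th=np.linspace(0,6.28,60)
def box(X,u,tilt=0,Y=0):
    P=np.vstack([np.c_[.018*np.cos(th),.018*np.sin(th),0*th+z] for z in(.040,.092)])
    R=cv2.Rodrigues(np.array([0,tilt,0.]))[0]
    q=proj(d,(B.T@((P-[.032,0,0])@R.T+[X+.032,Y,u]).T).T+H);return np.r_[q.min(0),q.max(0)]
from scipy.optimize import least_squares
t=np.array([x,y,x+w-1,y+h-1])
for u in(.006,):
    r=least_squares(lambda v:box(v[0],u,v[1],v[2])-t,[float(sys.argv[2]),.1,0]);print('foot x,tilt deg,y',r.x[0]*1e3,np.degrees(r.x[1]),r.x[2]*1e3,r.fun.round(1))
E
python3 blob.py w5 -.09
```

```text
t 12.3 pos [ 0.5538 -0.2637  0.0585] gap 0.347 F [-0.2  3.1  8.2] jawdeg 96.31
[[0.005, -0.11, 0.994], [-0.002, 0.994, 0.11], [-1.0, -0.003, 0.005]] tool delta [0.0036 0.0009 0.0561] [-0.63  0.48  1.55  0.    1.1  -2.31]
bay tcp mm [-56.1  -0.8  58.5] bay F [0.1 3.1 8.2] bay T [ 1.06 -0.02 -0.07]
red bbox 247 163 72 105 4928
foot x,tilt deg,y -95.91366401909852 14.67272514795111 -0.42697441624724397 [-1.9  0.1  1.9  0.1]
```

Request:
servo_tool(
  motion=[
    {"hand": -1,"xyz": [0,0,-0.005],"delta_rot": [0,0,0]},
    {"hand": -1,"xyz": [-0.001,0,-0.005],"delta_rot": [0,0,0]},
    {"hand": -1,"xyz": [0,0,-0.005],"delta_rot": [0,0,0]},
    {"hand": -1,"xyz": [0,0,0],"delta_rot": [0,0,0]},
  ],
)

```text
t: 12.75
tool_pos: [0.5383, -0.2654, 0.0593]
orientation: [-0.088, 1.565, 0.085]
ft_force: [-2.1, 2.2, 8.6]
finger_gap: 0.344
```

```bash
python3 go.py '[.6095,-.2567,.0552]'; python3 blob.py w6 -.09
```

```text
t 12.75 pos [ 0.5383 -0.2654  0.0593] gap 0.344 F [-2.1  2.2  8.6] jawdeg 96.32
[[0.004, -0.11, 0.994], [-0.002, 0.994, 0.11], [-1.0, -0.003, 0.004]] tool delta [0.0044 0.0009 0.0717] [-0.64  0.46  1.59  0.    1.09 -2.33]
bay tcp mm [-71.7  -0.7  59.3] bay F [-1.8  2.5  8.6] bay T [1.02 0.24 0.  ]
red bbox 247 173 72 97 4129
foot x,tilt deg,y -98.11989818548787 7.176164546937236 -0.41476289291509083 [-1.2  0.2  1.2 -0.1]
```

Request:
servo_tool(
  motion=[
    {"hand": -0.1,"xyz": [0,0,0],"delta_rot": [0,0,0]},
    {"hand": 0.3,"xyz": [0,0,0],"delta_rot": [0,0,0]},
    {"hand": 0.5,"xyz": [0,0,0],"delta_rot": [0,0,0]},
    {"hand": 0.5,"xyz": [0,0,0],"delta_rot": [0,0,0]},
    {"hand": 0.5,"xyz": [0,0,0],"delta_rot": [0,0,0]},
  ],
)

```text
t: 13.3
tool_pos: [0.5373, -0.2649, 0.0565]
orientation: [-0.087, 1.569, 0.087]
ft_force: [-0.3, -1.3, -0.0]
finger_gap: 0.748
```

```bash
python3 go.py '[.6095,-.2567,.0552]'; python3 blob.py w7 -.1
```

```text
t 13.3 pos [ 0.5373 -0.2649  0.0565] gap 0.748 F [-0.3 -1.3 -0. ] jawdeg 96.32
[[0.0, -0.11, 0.994], [-0.0, 0.994, 0.11], [-1.0, -0.0, -0.0]] tool delta [0.0013 0.0002 0.0726] [-0.64  0.46  1.59 -0.    1.09 -2.33]
bay tcp mm [-72.6  -0.1  56.5] bay F [-0.4 -1.2 -0. ] bay T [-0.01 -0.03 -0.02]
red bbox 241 159 73 82 3018
foot x,tilt deg,y -100.29641191136034 -2.1324159788470083 -2.5081946351239495 [-1.4  0.3  1.4 -0.2]
```

View pics/w7.png

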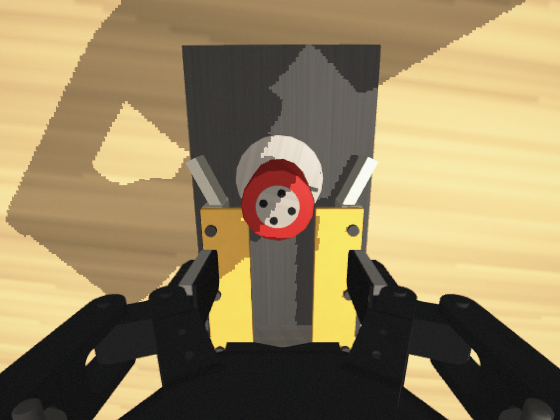

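The punch stands upright again at the mouth, collar top at (277,206) and foot at about (279,175). I'll measure its axis and regrip.

Run:
```python
from h import *
H=np.array([.6095,-.2567,0]);a=.1118
B=np.array([[np.cos(a),np.sin(a),0],[-np.sin(a),np.cos(a),0],[0,0,1]])
d=load('w7')
print('top',(B@(atz(d,(277.5,205.5),.098)-H)*1e3).round(1),'footL/R/back',[(B@(atz(d,p,.022)-H)*1e3).round(1).tolist() for p in((237,174),(323,174),(279,135))])
```

```text
top [-103.4   -2.2   98. ] footL/R/back [[-107.0, -32.5, 22.0], [-106.9, 29.2, 22.0], [-134.2, -2.3, 22.0]]
```

Request:
servo_tool(
  motion=[
    {"hand": 0.5,"xyz": [0,-0.002,-0.006],"delta_rot": [0,0,0]},
    {"hand": 0.5,"xyz": [0,0,-0.01],"delta_rot": [0,0,0]},
    {"hand": 0.5,"xyz": [0,0,-0.01],"delta_rot": [0,0,0]},
    {"hand": 0.5,"xyz": [0.003,0,-0.004],"delta_rot": [0,0,0]},
    {"hand": 0.5,"xyz": [0,0,0],"delta_rot": [0,0,0]},
    {"hand": 0,"xyz": [0,0,0],"delta_rot": [0,0,0]},
    {"hand": -1,"xyz": [0,0,0],"delta_rot": [0,0,0]},
    {"hand": -1,"xyz": [0,0,0],"delta_rot": [0,0,0]},
    {"hand": -1,"xyz": [0,0,0],"delta_rot": [0,0,0]},
    {"hand": -1,"xyz": [0,0,0],"delta_rot": [0,0,0]},
  ],
  force=100,
)

```text
t: 14.35
tool_pos: [0.5082, -0.2706, 0.0545]
orientation: [-0.088, 1.568, 0.086]
ft_force: [-2.0, -0.8, 5.7]
finger_gap: 0.358
```

Request:
servo_tool(
  motion=[
    {"hand": -1,"xyz": [-0.002,0,0],"delta_rot": [0,0,0]},
    {"hand": -1,"xyz": [-0.003,0,0],"delta_rot": [0,0,0]},
    {"hand": -1,"xyz": [0,0,0],"delta_rot": [0,0,0]},
    {"hand": -1,"xyz": [0,0,0],"delta_rot": [0,0,0]},
  ],
)

```text
t: 14.75
tool_pos: [0.5074, -0.2696, 0.058]
orientation: [-0.086, 1.57, 0.088]
ft_force: [0.0, -0.2, -6.5]
finger_gap: 0.352
```

```bash
sed -i 's/(.006,)/(.006,.011)/' blob.py; python3 go.py '[.6095,-.2567,.0552]'; python3 blob.py w8 -.1
```

```text
t 14.75 pos [ 0.5074 -0.2696  0.058 ] gap 0.352 F [ 0.  -0.2 -6.5] jawdeg 96.33
[[-0.001, -0.11, 0.994], [0.001, 0.994, 0.11], [-1.0, 0.001, -0.001]] tool delta [0.0027 0.0016 0.1029] [-0.68  0.42  1.65  0.    1.07 -2.36]
bay tcp mm [-102.9   -1.5   58. ] bay F [ 0.  -0.2 -6.5] bay T [-0.04 -0.03  0.02]
red bbox 252 206 62 90 3332
foot x,tilt deg,y -98.33120349250926 -2.6068937108502945 -1.2794523419833144 [-4.5  1.1  4.5 -0.6]
foot x,tilt deg,y -97.46616970871727 -4.830784136189087 -1.2821230794992082 [-5.4  1.4  5.4 -0.8]
```

Request:
servo_tool(
  motion=[
    {"hand": -1,"xyz": [0,0.0015,0.003],"delta_rot": [0,0,0]},
    {"hand": -1,"xyz": [0,0,0.005],"delta_rot": [0,0,0]},
    {"hand": -1,"xyz": [0,0,0.005],"delta_rot": [0,0,0]},
    {"hand": -1,"xyz": [0,0,0.005],"delta_rot": [0,0,0]},
    {"hand": -1,"xyz": [0,0,0.005],"delta_rot": [0,0,0]},
    {"hand": -1,"xyz": [0,0,0.005],"delta_rot": [0,0,0]},
    {"hand": -1,"xyz": [0,0,0.005],"delta_rot": [0,0,0]},
    {"hand": -1,"xyz": [0,0,0.004],"delta_rot": [0,0,0]},
    {"hand": -1,"xyz": [0,0,0.003],"delta_rot": [0,0,0]},
    {"hand": -1,"xyz": [0,0,0],"delta_rot": [0,0,0]},
  ],
)

```text
t: 15.8
tool_pos: [0.5477, -0.2641, 0.0586]
orientation: [-0.087, 1.569, 0.087]
ft_force: [-0.4, -0.6, -6.5]
finger_gap: 0.355
```

```bash
python3 go.py '[.6095,-.2567,.0552]'; python3 blob.py w9 -.06
```

```text
t 15.8 pos [ 0.5477 -0.2641  0.0586] gap 0.355 F [-0.4 -0.6 -6.5] jawdeg 96.34
[[0.0, -0.11, 0.994], [-0.0, 0.994, 0.11], [-1.0, -0.0, 0.0]] tool delta [0.0034 0.0006 0.0622] [-0.63  0.48  1.56  0.    1.1  -2.31]
bay tcp mm [-62.2  -0.5  58.6] bay F [-0.4 -0.6 -6.5] bay T [-0.05 -0.07 -0.01]
red bbox 252 206 62 90 3322
foot x,tilt deg,y -57.684026140228575 -2.3711744281832408 -0.27395489065750694 [-4.3  1.   4.3 -0.6]
foot x,tilt deg,y -56.807582646577266 -4.607554682388926 -0.2732761192136811 [-5.3  1.3  5.3 -0.7]
```

No contact, and the collar's box in the wrist view is unchanged, so it is not tipping. Continuing.

Request:
servo_tool(
  motion=[
    {"hand": -1,"xyz": [0,0.0005,0.003],"delta_rot": [0,0,0]},
    {"hand": -1,"xyz": [0,0,0.005],"delta_rot": [0,0,0]},
    {"hand": -1,"xyz": [0,0,0.005],"delta_rot": [0,0,0]},
    {"hand": -1,"xyz": [0,0,0.005],"delta_rot": [0,0,0]},
    {"hand": -1,"xyz": [0,0,0.005],"delta_rot": [0,0,0]},
    {"hand": -1,"xyz": [0,0,0.005],"delta_rot": [0,0,0]},
    {"hand": -1,"xyz": [0,0,0.005],"delta_rot": [0,0,0]},
    {"hand": -1,"xyz": [0,0,0.005],"delta_rot": [0,0,0]},
    {"hand": -1,"xyz": [0,0,0.005],"delta_rot": [0,0,0]},
    {"hand": -1,"xyz": [0,0,0.005],"delta_rot": [0,0,0]},
    {"hand": -1,"xyz": [0,0,0.003],"delta_rot": [0,0,0]},
    {"hand": -1,"xyz": [0,0,0],"delta_rot": [0,0,0]},
  ],
)

```text
t: 17.05
tool_pos: [0.5984, -0.258, 0.0586]
orientation: [-0.087, 1.569, 0.087]
ft_force: [1.0, -0.1, -7.7]
finger_gap: 0.355
```

```bash
python3 go.py '[.6095,-.2567,.0552]'; python3 blob.py w10 -.01
```

```text
t 17.05 pos [ 0.5984 -0.258   0.0586] gap 0.355 F [ 1.  -0.1 -7.7] jawdeg 96.34
[[0.0, -0.11, 0.994], [-0.0, 0.994, 0.11], [-1.0, -0.0, 0.0]] tool delta [0.0034 0.0001 0.0111] [-0.58  0.55  1.44  0.    1.15 -2.26]
bay tcp mm [-11.1  -0.   58.6] bay F [ 0.9 -0.2 -7.7] bay T [-0.02 -0.04  0.02]
red bbox 252 206 62 89 3283
foot x,tilt deg,y -6.026212796300589 -3.055919622577286 0.174946636982843 [-4.3  1.   4.3 -0.6]
foot x,tilt deg,y -5.221946406772478 -5.233109634914621 0.175512035807025 [-5.2  1.3  5.2 -0.7]
```

Request:
servo_tool(
  motion=[
    {"hand": -1,"xyz": [0,0,0.002],"delta_rot": [0,0,0]},
    {"hand": -1,"xyz": [0,0,0.002],"delta_rot": [0,0,0]},
    {"hand": -1,"xyz": [0,0,0.001],"delta_rot": [0,0,0]},
    {"hand": -1,"xyz": [0,0,0.001],"delta_rot": [0,0,0]},
    {"hand": -1,"xyz": [0,0,0],"delta_rot": [0,0,0]},
  ],
)

```text
t: 17.6
tool_pos: [0.604, -0.2574, 0.0586]
orientation: [-0.087, 1.569, 0.087]
ft_force: [0.4, -0.8, -7.8]
finger_gap: 0.354
```

Request:
servo_tool(
  motion=[
    {"hand": -1,"xyz": [0,0,0.001],"delta_rot": [0,0,0]},
    {"hand": -1,"xyz": [0,0,0.001],"delta_rot": [0,0,0]},
    {"hand": -1,"xyz": [0,0,0],"delta_rot": [0,0,0]},
  ],
)

```text
t: 17.9
tool_pos: [0.6061, -0.2572, 0.0586]
orientation: [-0.087, 1.569, 0.087]
ft_force: [1.2, -0.5, -6.1]
finger_gap: 0.352
```

Request:
servo_tool(
  motion=[
    {"hand": -1,"xyz": [0,0,0.001],"delta_rot": [0,0,0]},
    {"hand": -1,"xyz": [0,0,0.001],"delta_rot": [0,0,0]},
    {"hand": -1,"xyz": [0,0,0],"delta_rot": [0,0,0]},
  ],
)

```text
t: 18.2
tool_pos: [0.6081, -0.2569, 0.0586]
orientation: [-0.087, 1.569, 0.087]
ft_force: [-0.3, 0.3, -6.8]
finger_gap: 0.357
```

Request:
servo_tool(
  motion=[
    {"hand": -1,"xyz": [0,0,0.001],"delta_rot": [0,0,0]},
    {"hand": -1,"xyz": [0,0,0.001],"delta_rot": [0,0,0]},
    {"hand": -1,"xyz": [0,0,0],"delta_rot": [0,0,0]},
  ],
)

```text
t: 18.5
tool_pos: [0.6099, -0.2567, 0.0586]
orientation: [-0.087, 1.569, 0.087]
ft_force: [-0.9, -0.8, -7.2]
finger_gap: 0.355
```

Request:
servo_tool(
  motion=[
    {"hand": -1,"xyz": [0,0,0.001],"delta_rot": [0,0,0]},
    {"hand": -1,"xyz": [0,0,0],"delta_rot": [0,0,0]},
  ],
)

```text
t: 18.7
tool_pos: [0.6107, -0.2566, 0.0586]
orientation: [-0.087, 1.569, 0.087]
ft_force: [-1.3, 0.2, -6.4]
finger_gap: 0.352
```

Request:
servo_tool(
  motion=[
    {"hand": -1,"xyz": [0,0,0.001],"delta_rot": [0,0,0]},
    {"hand": -1,"xyz": [0,0,0],"delta_rot": [0,0,0]},
  ],
)

```text
t: 18.9
tool_pos: [0.6116, -0.2565, 0.0586]
orientation: [-0.087, 1.57, 0.087]
ft_force: [-1.8, -0.0, -6.1]
finger_gap: 0.357
```

```bash
python3 go.py '[.6095,-.2567,.0552]'; python3 blob.py w11 -.01
```

```text
t 18.9 pos [ 0.6116 -0.2565  0.0586] gap 0.357 F [-1.8 -0.  -6.1] jawdeg 96.32
[[-0.001, -0.11, 0.994], [0.0, 0.994, 0.11], [-1.0, 0.0, -0.001]] tool delta [ 0.0034  0.     -0.0022] [-0.56  0.56  1.41 -0.    1.17 -2.25]
bay tcp mm [ 2.2 -0.  58.6] bay F [-1.8  0.2 -6.1] bay T [-0.05  0.36 -0.03]
red bbox 252 204 62 91 3432
foot x,tilt deg,y 4.468033915377473 -1.4446727981137908 0.16421843315527535 [-4.5  1.   4.5 -0.6]
foot x,tilt deg,y 5.448101611890048 -3.739940597224662 0.16476560011703678 [-5.5  1.4  5.5 -0.7]
```

Contact with the stop: reaction moment 0.36 Nm and a 1–2° lean. Lowering onto the plate.

Request:
servo_tool(
  motion=[
    {"hand": -1,"xyz": [0.001,0,0],"delta_rot": [0,0,0]},
    {"hand": -1,"xyz": [0.001,0,0],"delta_rot": [0,0,0]},
    {"hand": -1,"xyz": [0.001,0,0],"delta_rot": [0,0,0]},
    {"hand": -1,"xyz": [0,0,0],"delta_rot": [0,0,0]},
  ],
)

```text
t: 19.35
tool_pos: [0.6118, -0.2565, 0.0556]
orientation: [-0.087, 1.569, 0.087]
ft_force: [-1.6, -0.6, -5.8]
finger_gap: 0.355
```

Request:
servo_tool(
  motion=[
    {"hand": -1,"xyz": [0.001,0,0],"delta_rot": [0,0,0]},
    {"hand": -1,"xyz": [0,0,0],"delta_rot": [0,0,0]},
  ],
)

```text
t: 19.55
tool_pos: [0.6119, -0.2566, 0.0555]
orientation: [-0.087, 1.569, 0.086]
ft_force: [-4.2, 0.7, 2.1]
finger_gap: 0.354
```

```bash
python3 go.py '[.6095,-.2567,.0552]'; python3 blob.py w12 -.01
```

```text
t 19.55 pos [ 0.6119 -0.2566  0.0555] gap 0.354 F [-4.2  0.7  2.1] jawdeg 96.32
[[0.0, -0.11, 0.994], [-0.0, 0.994, 0.11], [-1.0, -0.0, 0.0]] tool delta [ 0.0003  0.0002 -0.0024] [-0.56  0.57  1.41 -0.    1.16 -2.25]
bay tcp mm [ 2.4 -0.2 55.5] bay F [-4.1  1.2  2.1] bay T [0.4  0.85 0.03]
red bbox 252 204 62 91 3452
foot x,tilt deg,y 5.374838977075305 -2.9286331615734813 0.07829789113713947 [-5.1  1.2  5.1 -0.7]
foot x,tilt deg,y 6.270074092116149 -5.161980252675588 0.08040389551801368 [-6.1  1.6  6.1 -0.9]
```

Request:
servo_tool(
  motion=[
    {"hand": -0.2,"xyz": [0,0,0],"delta_rot": [0,0,0]},
    {"hand": 0.2,"xyz": [0,0,0],"delta_rot": [0,0,0]},
    {"hand": 0.5,"xyz": [0,0,0],"delta_rot": [0,0,0]},
    {"hand": 0.5,"xyz": [0,0,0],"delta_rot": [0,0,0]},
    {"hand": 0.5,"xyz": [0,0,0],"delta_rot": [0,0,0]},
    {"hand": 0.5,"xyz": [0,0,0],"delta_rot": [0,0,0]},
  ],
)

```text
t: 20.2
tool_pos: [0.6121, -0.2566, 0.0548]
orientation: [-0.087, 1.569, 0.086]
ft_force: [-0.3, 0.4, 0.8]
finger_gap: 0.75
```

```bash
python3 go.py '[.6095,-.2567,.0552]'; python3 blob.py w13 -.01
```

```text
t 20.2 pos [ 0.6121 -0.2566  0.0548] gap 0.75 F [-0.3  0.4  0.8] jawdeg 96.33
[[0.001, -0.11, 0.994], [-0.0, 0.994, 0.11], [-1.0, -0.0, 0.001]] tool delta [-0.0004  0.0002 -0.0026] [-0.56  0.57  1.41  0.    1.16 -2.25]
bay tcp mm [ 2.6 -0.2 54.8] bay F [-0.3  0.4  0.8] bay T [-0.04 -0.01  0.01]
red bbox 247 201 70 88 3436
foot x,tilt deg,y 3.508272655209282 -3.8050574058054467 -0.4511927667505419 [-1.3  0.3  1.3 -0.2]
foot x,tilt deg,y 4.215804655315973 -5.856150285707304 -0.4358543793916437 [-2.3  0.6  2.3 -0.3]
```

Request:
servo_tool(
  motion=[
    {"hand": 0.5,"xyz": [-0.01,0,0],"delta_rot": [0,0,0]},
    {"hand": 0.5,"xyz": [-0.02,0,0],"delta_rot": [0,0,0]},
    {"hand": 0.5,"xyz": [-0.03,0,0],"delta_rot": [0,0,0]},
    {"hand": 0.5,"xyz": [-0.03,0,0],"delta_rot": [0,0,0]},
    {"hand": 0.5,"xyz": [-0.03,0,-0.01],"delta_rot": [0,0,0]},
    {"hand": 0.5,"xyz": [-0.02,0,-0.03],"delta_rot": [0,0,0]},
    {"hand": 0.5,"xyz": [-0.01,0,-0.04],"delta_rot": [0,0,0]},
    {"hand": 0.5,"xyz": [0,0,-0.04],"delta_rot": [0,0,0]},
    {"hand": 0.5,"xyz": [0,0,-0.02],"delta_rot": [0,0,0]},
    {"hand": 0.5,"xyz": [0,0,0],"delta_rot": [0,0,0]},
    {"hand": 0.5,"xyz": [0,0,0],"delta_rot": [0,0,0]},
  ],
)

```text
t: 21.35
tool_pos: [0.4732, -0.2723, 0.2057]
orientation: [-0.087, 1.567, 0.085]
ft_force: [0.8, -0.3, 0.8]
finger_gap: 0.754
```

```bash
python3 go.py '[.6095,-.2567,.0552]'; python3 -c "
from h import *
e=snap('scene','s5');t=snap('top','t5');w=snap('wrist','w14')
z=lambda d,x,y,s,o:cv2.resize(d['pixels'][y:y+s,x:x+s,::-1],(o,o),interpolation=cv2.INTER_CUBIC)
cv2.imwrite('pics/c9.png',np.hstack([z(e,130,290,110,400),z(w,180,100,200,400)]))
r=cv2.resize(t['pixels'][125:265,150:450,::-1],(428,200))
cv2.imwrite('pics/c9.png',np.vstack([np.hstack([z(e,130,290,110,400),cv2.resize(w['pixels'][:400,80:480,::-1],(400,400))]),np.hstack([r,cv2.resize(e['pixels'][120:270,240:480,::-1],(372,200))])]))"
```

```text
t 21.35 pos [ 0.4732 -0.2723  0.2057] gap 0.754 F [ 0.8 -0.3  0.8] jawdeg 96.27
[[0.002, -0.109, 0.994], [-0.001, 0.994, 0.109], [-1.0, -0.001, 0.002]] tool delta [0.1507 0.0008 0.1369] [-0.73  0.24  1.53  0.    1.37 -2.41]
bay tcp mm [-137.2   -0.3  205.7] bay F [ 0.8 -0.4  0.8] bay T [-0.08  0.03 -0.03]
```

View pics/c9.png

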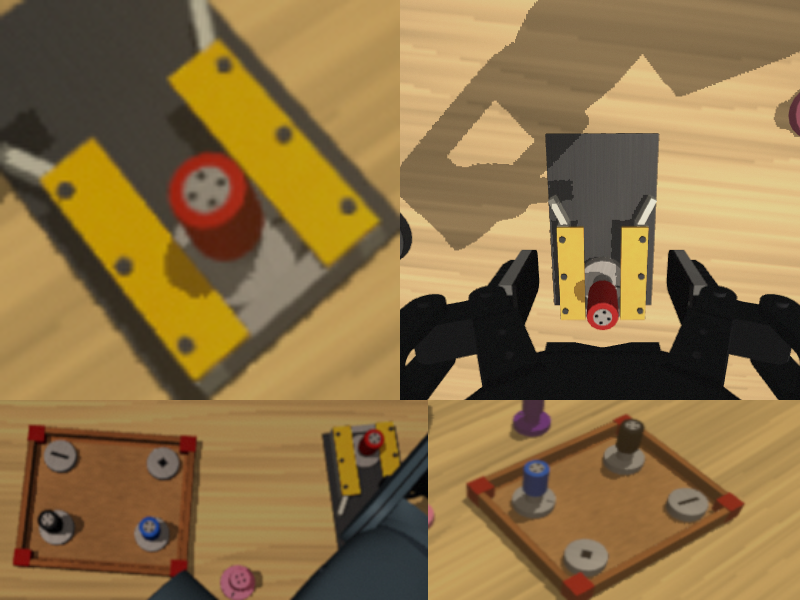

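The red punch stands upright in the slot (collar top at (208,190) in the scene crop) with its foot running up to the stop. Blue and black stand in the tray. I'll check the home position numerically.

Run:
```python
from h import *
H=np.array([.6095,-.2567,0]);a=.1118
B=np.array([[np.cos(a),np.sin(a),0],[-np.sin(a),np.cos(a),0],[0,0,1]])
e=load('s5');t=load('t5');w=load('w14')
f=lambda d,p,z:(B@(atz(d,p,z)-H)*1e3).round(1)
k=110/400;S=lambda x,y:((x+.5)*k-.5+130,(y+.5)*k-.5+290)
print('scene top',f(e,S(208,190),.098),'lip back corners',f(e,S(245,333),.04),f(e,S(331,266),.04),'front',f(e,S(92,138),.04),f(e,S(168,78),.04))
g=150/107;print('top cam',f(t,((372.)*300/428+150,438*.7-280+125),.098) if 0 else f(t,(372*300/428+150,(438-400)*.7+125),.098))
print('wrist top',f(w,(602-400+80,316),.098),'lip fronts',f(w,(583-400+80,227),.04),f(w,(622-400+80,227),.04),'foot back',f(w,(602-400+80,260),.022))
# red rim fit: ellipse centre of top from colour
for n,d,box in(('scene',e,(165,320,215,380)),('top',t,(380,130,440,190)),('wrist',w,(240,260,330,350))):
    p=d['pixels'].astype(int);x0,y0,x1,y1=box;q=p[y0:y1,x0:x1]
    m=(q[...,0]>2*q[...,1])&(q[...,0]>2*q[...,2])&(q[...,0]>(110 if n!='top' else 90));ys,xs=np.nonzero(m)
    if len(xs)>5:
        (cx,cy),_,_=cv2.fitEllipse(cv2.convexHull(np.c_[xs,ys].astype(np.int32)));print(n,(cx+x0,cy+y0),f(d,(cx+x0,cy+y0),.098))
```

```text
scene top [-1.8  0.9 98. ] lip back corners [ 41.9 -24.2  40. ] [44.5 25.4 40. ] front [-86.1 -23.3  40. ] [-86.3  24.2  40. ]
top cam [ 0.8  2.5 98. ]
wrist top [-2.7 -0.5 98. ] lip fronts [-86.4 -23.5  40. ] [-86.4  23.7  40. ] foot back [-34.6  -0.6  22. ]
scene (186.63705253601074, 342.01134300231934) [-1.8  0.5 98. ]
top (412.07929611206055, 151.85136795043945) [-0.2 -0.7 98. ]
wrist (282.3617286682129, 315.59004974365234) [-3.2 -0.1 98. ]
```

```bash
python3 -c "
from h import *
e=load('s5');H=np.array([.6095,-.2567,0]);a=.1118
B=np.array([[np.cos(a),np.sin(a),0],[-np.sin(a),np.cos(a),0],[0,0,1]])
i=cv2.resize(e['pixels'][335:385,170:230,::-1],(720,600),interpolation=cv2.INTER_CUBIC)
i=np.clip(i.astype(float)*1.6,0,255).astype(np.uint8)
cv2.imwrite('pics/c10.png',i)
for x in(.030,.032,.034):
  for z in(.006,.022,.034): print(x,z,((proj(e,H+B.T@[x,0,z])[0]-[170,335]+.5)*12).round())
"
```

```text
0.03 0.006 [449. 447.]
0.03 0.022 [432. 418.]
0.03 0.034 [419. 395.]
0.032 0.006 [457. 457.]
0.032 0.022 [441. 428.]
0.032 0.034 [428. 406.]
0.034 0.006 [465. 467.]
0.034 0.022 [449. 438.]
0.034 0.034 [436. 416.]
```

Viewer limit reached. The cameras average about 1 mm short of home, so I'll push gently and low with shut fingers to make sure it rests against the stop.

Request:
servo_tool(
  motion=[
    {"hand": -1,"xyz": [0,0,0.02],"delta_rot": [0,0,0]},
    {"hand": -1,"xyz": [0,0,0.03],"delta_rot": [0,0,0]},
    {"hand": -1,"xyz": [0,0,0.024],"delta_rot": [0,0,0]},
    {"hand": -1,"xyz": [0,0,0.01],"delta_rot": [0,0,0]},
    {"hand": -1,"xyz": [0.02,0,0],"delta_rot": [0,0,0]},
    {"hand": -1,"xyz": [0.03,0,0],"delta_rot": [0,0,0]},
    {"hand": -1,"xyz": [0.03,0,0],"delta_rot": [0,0,0]},
    {"hand": -1,"xyz": [0.03,0,0],"delta_rot": [0,0,0]},
    {"hand": -1,"xyz": [0.025,0,0],"delta_rot": [0,0,0]},
    {"hand": -1,"xyz": [0.015,0,0],"delta_rot": [0,0,0]},
    {"hand": -1,"xyz": [0,0,0],"delta_rot": [0,0,0]},
    {"hand": -1,"xyz": [0,0,0],"delta_rot": [0,0,0]},
  ],
  force=30,
)

```text
t: 22.7
tool_pos: [0.5564, -0.2626, 0.0546]
orientation: [-0.087, 1.569, 0.087]
ft_force: [0.6, -0.2, -0.3]
finger_gap: -0.002
```

```bash
python3 go.py '[.6095,-.2567,.0552]'; python3 blob.py w15 -.01
```

```text
t 22.7 pos [ 0.5564 -0.2626  0.0546] gap -0.002 F [ 0.6 -0.2 -0.3] jawdeg 96.35
[[-0.0, -0.111, 0.994], [0.0, 0.994, 0.111], [-1.0, 0.0, -0.0]] tool delta [-0.0006  0.      0.0534] [-0.62  0.49  1.55 -0.    1.1  -2.3 ]
bay tcp mm [-53.4   0.   54.6] bay F [ 0.6 -0.3 -0.3] bay T [-0.03 -0.03 -0.05]
red bbox 277 326 11 11 113
foot x,tilt deg,y 73.94492962337375 -42.1523245202428 -0.10779688973313914 [-20.3 -19.5  20.3  24.4]
foot x,tilt deg,y 70.83426542565753 -42.342453685548385 -0.10029546171498725 [-20.9 -19.7  20.9  25.7]
```

Request:
servo_tool(
  motion=[
    {"hand": -1,"xyz": [0.004,0,0.006],"delta_rot": [0,0,0]},
    {"hand": -1,"xyz": [0,0,0.006],"delta_rot": [0,0,0]},
    {"hand": -1,"xyz": [0,0,0.004],"delta_rot": [0,0,0]},
    {"hand": -1,"xyz": [0,0,0.002],"delta_rot": [0,0,0]},
    {"hand": -1,"xyz": [0,0,0],"delta_rot": [0,0,0]},
  ],
)

```text
t: 23.25
tool_pos: [0.5745, -0.2606, 0.0508]
orientation: [-0.087, 1.569, 0.087]
ft_force: [0.0, -0.2, -0.5]
finger_gap: -0.003
```

Request:
servo_tool(
  motion=[
    {"hand": -1,"xyz": [0,0,0.002],"delta_rot": [0,0,0]},
    {"hand": -1,"xyz": [0,0,0],"delta_rot": [0,0,0]},
  ],
)

```text
t: 23.45
tool_pos: [0.5762, -0.2605, 0.0506]
orientation: [-0.087, 1.569, 0.087]
ft_force: [0.2, -1.0, 0.4]
finger_gap: 0.0
```

Request:
servo_tool(
  motion=[
    {"hand": -1,"xyz": [0,0,0.002],"delta_rot": [0,0,0]},
    {"hand": -1,"xyz": [0,0,0],"delta_rot": [0,0,0]},
  ],
)

```text
t: 23.65
tool_pos: [0.5782, -0.2603, 0.0506]
orientation: [-0.087, 1.569, 0.087]
ft_force: [0.8, -0.3, -0.5]
finger_gap: -0.001
```

Request:
servo_tool(
  motion=[
    {"hand": -1,"xyz": [0,0,0.0015],"delta_rot": [0,0,0]},
    {"hand": -1,"xyz": [0,0,0],"delta_rot": [0,0,0]},
  ],
)

```text
t: 23.85
tool_pos: [0.5793, -0.2601, 0.0506]
orientation: [-0.087, 1.57, 0.087]
ft_force: [-1.1, -0.2, 0.7]
finger_gap: 0.0
```

Request:
servo_tool(
  motion=[
    {"hand": -1,"xyz": [0,0,0.001],"delta_rot": [0,0,0]},
    {"hand": -1,"xyz": [0,0,0],"delta_rot": [0,0,0]},
  ],
)

```text
t: 24.05
tool_pos: [0.58, -0.26, 0.0507]
orientation: [-0.087, 1.57, 0.087]
ft_force: [-2.5, -0.2, 2.2]
finger_gap: 0.001
```

Request:
servo_tool(
  motion=[
    {"hand": -1,"xyz": [0,0,0.001],"delta_rot": [0,0,0]},
    {"hand": -1,"xyz": [0,0,0],"delta_rot": [0,0,0]},
  ],
)

```text
t: 24.25
tool_pos: [0.5814, -0.26, 0.0508]
orientation: [-0.087, 1.569, 0.087]
ft_force: [-4.1, -1.0, 2.9]
finger_gap: 0.001
```

Request:
servo_tool(
  motion=[
    {"hand": -1,"xyz": [0,0,-0.002],"delta_rot": [0,0,0]},
    {"hand": -1,"xyz": [0,0,-0.003],"delta_rot": [0,0,0]},
    {"hand": -1,"xyz": [0,0,-0.01],"delta_rot": [0,0,0]},
    {"hand": -1,"xyz": [-0.02,0,-0.01],"delta_rot": [0,0,0]},
    {"hand": -1,"xyz": [-0.03,0,0],"delta_rot": [0,0,0]},
    {"hand": -1,"xyz": [-0.04,0,0],"delta_rot": [0,0,0]},
    {"hand": -1,"xyz": [-0.04,0,-0.03],"delta_rot": [0,0,0]},
    {"hand": -1,"xyz": [-0.025,0,-0.04],"delta_rot": [0,0,0]},
    {"hand": 0,"xyz": [0,0,-0.02],"delta_rot": [0,0,0]},
    {"hand": 0.5,"xyz": [0,0,0],"delta_rot": [0,0,0]},
    {"hand": 0.5,"xyz": [0,0,0],"delta_rot": [0,0,0]},
    {"hand": 0.5,"xyz": [0,0,0],"delta_rot": [0,0,0]},
  ],
)

```text
t: 25.45
tool_pos: [0.4677, -0.2723, 0.205]
orientation: [-0.086, 1.569, 0.087]
ft_force: [0.4, -0.2, -0.0]
finger_gap: 0.681
```

```bash
python3 go.py '[.6095,-.2567,.0552]'
python3 - <<'E'
from h import *
H=np.array([.6095,-.2567,0]);a=.1118
B=np.array([[np.cos(a),np.sin(a),0],[-np.sin(a),np.cos(a),0],[0,0,1]])
f=lambda d,p,z:(B@(atz(d,p,z)-H)*1e3).round(1)
e=snap('scene','s6');t=snap('top','t6');w=snap('wrist','w16')
for n,d,(x0,y0,x1,y1) in(('s old',load('s5'),(165,320,215,380)),('t old',load('t5'),(380,130,440,190)),('w old',load('w14'),(240,260,330,350)),('scene',e,(165,320,215,380)),('top',t,(380,130,440,190)),('wrist',w,(240,240,330,350))):
    q=d['pixels'].astype(int)[y0:y1,x0:x1]
    m=(q[...,0]>2*q[...,1])&(q[...,0]>2*q[...,2])&(q[...,0]>110);ys,xs=np.nonzero(m)
    if len(xs)>5:
        (cx,cy),_,_=cv2.fitEllipse(cv2.convexHull(np.c_[xs,ys].astype(np.int32)));print(n,round(cx+x0,1),round(cy+y0,1),f(d,(cx+x0,cy+y0),.098))
# profile along bay centre line y=12mm in scene at plate/foot level to see the foot/stop seam
for Y in(0,-.010,.010):
  print(Y,[int(v) for v in cv2.remap(e['pixels'].mean(2).astype(np.float32),*[np.array([[proj(e,H+B.T@[x,Y,.022])[0][k] for x in np.arange(.016,.05,.002)]],np.float32) for k in(0,1)],cv2.INTER_LINEAR)[0]])
E
```

```text
t 25.45 pos [ 0.4677 -0.2723  0.205 ] gap 0.681 F [ 0.4 -0.2 -0. ] jawdeg 96.33
[[-0.0, -0.11, 0.994], [0.001, 0.994, 0.11], [-1.0, 0.001, -0.0]] tool delta [ 0.1498 -0.0002  0.1426] [-0.73  0.24  1.54  0.    1.37 -2.42]
bay tcp mm [-142.6    0.3  205. ] bay F [ 0.4 -0.2 -0. ] bay T [-0.03 -0.   -0.01]
s old 186.6 342.0 [-1.8  0.5 98. ]
t old 412.3 151.6 [ 0.5 -1.3 98. ]
w old 282.4 315.6 [-3.2 -0.1 98. ]
scene 186.7 342.0 [-1.8  0.5 98. ]
top 412.2 151.5 [ 0.7 -1.2 98. ]
wrist 281.6 320.6 [-3.1 -0.2 98. ]
0 [127, 132, 132, 132, 132, 132, 131, 131, 131, 131, 130, 120, 92, 71, 67, 65, 63]
-0.01 [105, 129, 133, 133, 134, 131, 130, 130, 129, 130, 129, 120, 89, 69, 67, 66, 72]
0.01 [134, 134, 134, 134, 133, 133, 131, 131, 131, 131, 131, 124, 92, 70, 68, 67, 69]
```

```bash
python3 -c "
from h import *
print(robot.hand_in())"
```

```text
the job is handed in; nothing more can be done
None
```

The red punch stands in the bay, upright under the yellow lips and against the end stop as far as I could measure. It is released, and the job was handed in at about 25.6 s with the arm clear of it.

**Not quite as asked:** I set the foot on the plate in front of the mouth, but the first slide failed. Drag from the plate held the foot at the mouth and the punch tipped about 33° forward, with up to about 45 N at the wrist. I drew it back upright, regripped it and carried it in about 4 mm above the plate. I lowered it once it touched the stop.

**Last checks:**
- **Stop contact:** in the hover I felt the stop as a reaction moment. A gentle 4 N push with shut fingers afterwards left the punch where it was, and the picture shows no dark gap between the foot and the stop.
- **Home position:** the cameras disagree slightly. They put the axis at +0.7 mm (top), -1.8 mm (scene) and -3.1 mm (wrist) from home, along the slide direction. The scene and wrist cameras also put the mouth edge about 1.3 mm too far out, so the true offset is probably under 2 mm.
- **Blue and black punches:** both were standing in the tray in the last picture I viewed.

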